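# Click the drying nozzle into the boot dryer's quick coupler

## Task

Get the boot dryer ready: pull the orange spring sleeve of its quick coupler down until it catches and stays back by itself, then take the nozzle from its cedar stand and press its steel plug straight down into the coupler until the sleeve springs up again by itself and locks it, and let go. The coupler floats in its cutout and its height is not known exactly, so feel for its mouth and press gently instead of forcing the nozzle (about 4 kg of push is too much), and do not knock the other things on the bench about.

Things in the scene. Friction and masses are not known exactly. Their poses are not given: they have to be found in the camera images.
- dryer: Boot dryer fixed to the bench: bone-white box 140 (x) x 160 (y) x 60 mm high, origin under its centre. An upright quick coupler (brass tube in an orange sleeve) on its top is NOT tracked: it starts up to 6 mm off centre along x and along y and up to 4 mm above or below the heights given here. It shifts sideways at about 3 N (as when pinched) and stays; its height holds firm.
- port (a point): On the dryer box's centre line, 108 mm above the bench: nominal place of the coupler's mouth rim (really up to 6 mm off along each of the box's axes and up to 4 mm higher or lower). The tube's bore is 23 mm in diameter, flared to 24 mm in its top 3 mm; the rim is 31 mm across. With the sleeve up, two locking balls stop the plug about 16 mm below the rim.
- ledge (a point): Nominal place of the sleeve's ledge, 18 mm below the mouth rim with the sleeve up (30 mm at its end stop). The sleeve is an upright ring 42 mm outside, 35 mm inside diameter, its top edge 22 mm above the ledge; the ledge is the top of a flange 66 mm in diameter, 6 mm thick, round the ring's foot. Push the ledge down with the fingertips, or pinch the ring and push down.
- disc (a point): Nominal place of the top of the black trigger disc in the bore, 34 mm below the mouth rim. On the way the plug pushes aside two locking balls, 16 to 20 mm down, with about 5 N. With the sleeve caught back, the plug's nose pressing this disc down by 2 to 3 mm (about 5 N) frees the sleeve, which springs up; its locking balls then hold the plug by its groove.
- sleeve (a joint): How far the orange sleeve is pulled back (down), in m: 0 = up, 0.010 = caught, stays down by itself, 0.012 = end stop. A spring pushes it up with 7 N at 0 and 11 N at the end stop; about 15 N in all passes the catch. Push it to its end stop and let go: it then rises to about 0.010 and stays.
- nozzle: Loose nozzle, about 0.12 kg, 116 mm long, upright; origin at the lower end of its plug, z up along it. From below: steel plug 21 mm diameter, 38 mm long, its lowest 4 mm tapering to 17 mm; collar 32 mm diameter, 38 to 46 mm; teal handle 30 mm diameter, 46 to 116 mm. Starts in the stand, collar on the block. Fully home: collar on the mouth rim; let go it may rise 3 mm.
- nozzle_grip (a point): Centre of the nozzle's handle, 80 mm above the lower end of its plug: where to grasp it.
- stand: Fixed cedar block 85 x 85 x 50 mm, origin at the centre of its underside; a round hole 26 mm wide and 45 mm deep in the middle of its top holds the nozzle's plug.
- boot_l: Loose green rain boot toe, 160 x 88 x 93 mm; origin under its centre. Leave alone.
- boot_r: The other rain boot toe, the same. Leave alone.
- coin_jar: Loose sealed glass coin jar, 72 mm diameter, 101 mm high; origin under its centre. Leave alone.
- stopper: Loose chrome door stopper, 36 mm diameter, 46 mm high; origin under its centre. Leave alone.
- tray: Loose brown ceramic tray 130 x 180 x 22 mm; origin under its centre. Leave alone.
- hanger_a: Loose small white plastic hanger lying flat, 170 mm wide, 9 mm thick; origin at the middle of its long bar. Leave alone.
- hanger_b: Loose small blue plastic hanger, the same. Leave alone.
There are look-alikes about, which are no part of the job. Of the things like the nozzle, leave any that is blue, pink or yellow; of the rest the smaller one is meant.

How it is judged:
On the way, in this order (a step that is already met when the one before it is completed fails the run):
1. the sleeve is pulled back and stays caught with nothing holding it (value of joint sleeve above 0.008 m and contact force between each of the fingers, the arm, nozzle and dryer below 0.2 N), for 0.2 s.
2. the nozzle's plug is in the coupler's bore, upright, at least 15 mm deep, with the sleeve still back (value of joint sleeve above 0.008 m and z of nozzle in the frame of dryer below 0.093 m and horizontal distance between nozzle and port below 0.012 m and angle between nozzle's own z axis and vertical below 0.12 rad).
At the end, for the whole second after the job is handed in: The nozzle stands in the coupler within 6 degrees of upright and at rest, its lower end less than 78.5 mm above the bench (fully home it is at 66 to 74 mm) and within 12 mm of the dryer's port point sideways; the sleeve is up within 2 mm; the gripper has let go (z of nozzle in the frame of dryer below 0.0785 m and horizontal distance between nozzle and port below 0.012 m and angle between nozzle's own z axis and vertical below 0.1 rad and value of joint sleeve below 0.002 m and linear speed of nozzle below 0.02 m/s); the robot touches nothing.
It fails at once if the nozzle is pressed against the dryer or its coupler with more than 40 N (contact force between nozzle and dryer above 40 N).
It fails at once if one of the other things on the bench is moved by more than 30 mm (distance of any of boot_l, boot_r, coin_jar, stopper, tray, hanger_a, hanger_b from where it was at the start of the episode above 0.03 m).
It also fails if it takes over 61 s, if anything falls off the work surface, if the arm or the gripper's body presses on something with over 40 N, if the wrist force passes 120 N, or if a joint passes its speed limit or range.

## Robot

A 6-joint arm with a two-finger parallel gripper is mounted at the origin on the work surface. World frame = base frame: x ahead of the robot, y to its left, z up, the work surface at z = 0. Lengths are in m, angles in rad, forces in N, time in s.
With the tool pointing down it reaches from about 0.35 to 0.975 m from the base axis. Payload 4.9 kg.
Tool frame: the origin (TCP) lies between the finger pads; the fingertips stand 17 mm ahead of it and the grasp point (between the pads) lies 2 mm behind it; z points along the fingers, y is the direction in which the jaws open and shut (so a half turn about z gives the same grasp; the last joint's range is limited). The gripper opens to 85 mm and grips with 20 to 120 N. Pads are 22 mm wide; open, the fingers measure 114 mm over their backs; the gripper's body (76 mm by 85 mm) begins 54 mm behind the grasp point. The pads swing forward as they close: fully open they stand 13 mm farther back than shut.
Start: joints at [1.11, 0.053, 1.613, -0, 1.476, -0.119], TCP at [0.209, 0.589, 0.248] pointing down, gripper open.
Joint ranges: [-3.01, 3.01], [-1.01, 2.22], [0.06, 2.58], [-1.02, 4.17], [0.09, 2.62], [-3.14, 3.14]. Speed limits (rad/s): [2.57, 2.57, 3.14, 3.14, 3.14, 3.14].

## Interface

Orientations are given as a unit quaternion [w, x, y, z].
In Python, from plant import state, grab_frame, camera_model, job_done, find_in, silhouettes, landmark_of gives the robot as it stands.
- The arm moves only by the shell command python3 -m crank 'ROWS'. ROWS is JSON, a list of rows, each an object with "angular": the turn, a rotation vector about the tool's x, y, z each as a share of 5 degrees, from -1 to 1, a list of three; "delta_pos": the shift along the tool's x, y, z each as a share of 3 cm, from -1 to 1, a list of three; "gripper": the opening, from 0 (shut) to 1 (fully open). In form: [{"angular": [ax, ay, az], "delta_pos": [tx, ty, tz], "gripper": gripper}, ...]. A call has 1 to 12 rows; each row shifts and turns the commanded pose from where the row before left it, along the tool's axes as they then stand; what a row does not reach is not made up. A row lasts 1/8 s, in which the tool goes at most 62.5 mm and 10.7 degrees, less where a joint would pass 70% of its speed; a pose out of reach is approached as far as the arm can. A call with a number of a shift or a turn outside -1 to 1 is refused whole. A call with a gripper value outside its range is refused whole. The fingers move at their own pace and stop on an object; the grip force is fixed at half the most. Time passes only in rows, so rows that do not move let the fingers close. It gives the time, the measured TCP pose, the force and the opening at its end, in the units of the state.
- state(): the state, without advancing time (a new reading comes with each control period).
- grab_frame(name): name is "scene" or "top"; returns the picture (420x560x3 uint8, red, green, blue); there is no depth.
- camera_model(name): a dict with "camera_matrix" (3x3 intrinsics, pixels), "dist_coeffs" ([k1, k2, p1, p2, k3] as OpenCV has them; the pictures are not rectified), "rvec" (rotation vector, rad) and "tvec" (3), from world to camera coordinates, as OpenCV has them. Camera axes: x right, y down, z forward; pixel columns grow to the right and rows downward; lengths in m; the calibration is good to about 2 mm. A picture is of the moment at which its call begins. camera_model takes no time and is no camera call.
- job_done(): hands the job in, once; it reports no verdict.
Trained networks look in the newest picture that a camera, given by its name, has taken for a name from the list of things; names that differ only in an ending like _2 or _b are one class to them, and where a whole thing is asked for, a point or a joint stands for the part that bears it (a point fixed in the world has none). Each returns a list of dicts, best first, with "conf" (0 to 1); they miss things now and then, are a little off and sometimes report something else, mostly with a low value. They report only what shows in the picture. A call takes as long as a camera call. They do not tell look-alikes from the thing itself.
- find_in(camera, target): "bbox" ([left, top, right, bottom] in pixels, round what is visible of it).
- silhouettes(camera, target): "mask" (420x560 bool, what is visible of it) and "bbox" ([left, top, right, bottom] in pixels, round what is visible of it).
- landmark_of(camera, target): "pixel" ([column, row] in pixels: a listed point, or the origin of a listed thing).
The state is a dict: "time": time; "joint_pos": joint angles; "joint_vel": joint speeds; "joint_efforts": joint torques, N m; "tool_pos": TCP position; "tool_rot": TCP orientation; "contact_force": force on the tool from outside, world axes, zero at the start; "ft_torque": the same for the moment, N m; "gripper_width": opening from 0.0 (shut) to 1.0 (fully open).
Only numpy, scipy, OpenCV 4.12 (cv2) and the standard library are available. Lean on these libraries where they do the work, as an engineer would, in place of code of your own. Each camera call takes 0.05 s, during which the arm holds its last target.

## Working session

There is one attempt and no reset: what is moved stays moved. The work goes in short steps, Python scripts to look and compute and a shell command to move; the robot and the scene stay as the last step left them, time stands still between calls to the robot, and variables do not carry over. Pictures are saved under pics/ and viewed, and the job is handed in when it is done.

```bash
ls; mkdir -p pics
python3 - <<'E'
from plant import *
import cv2
s=state();print({k:(v if not hasattr(v,'__len__') else [round(float(x),4) for x in v]) for k,v in s.items()})
for n in("scene","top"):
    f=grab_frame(n);cv2.imwrite(f"pics/{n}0.png",f[:,:,::-1]);print(n,camera_model(n))
E
```

```text
pics
{'time': 0.0, 'joint_pos': [1.11, 0.0534, 1.6143, 0.0, 1.476, -0.119], 'joint_vel': [-0.0018, -0.0005, 0.0, 0.0002, 0.0003, -0.0001], 'joint_efforts': [-0.0002, -39.3691, -37.0174, -0.0002, 0.0071, -0.0], 'tool_pos': [0.2092, 0.5883, 0.247], 'tool_rot': [-0.0003, 0.1701, 0.9854, -0.001], 'contact_force': [-0.0447, -0.4777, -0.8436], 'ft_torque': [-0.0102, -0.0206, 0.014], 'gripper_width': 0.9991622183005653}
scene {'camera_matrix': array([[396.21078737,   0.        , 277.2048717 ],
       [  0.        , 396.21078737, 208.94785636],
       [  0.        ,   0.        ,   1.        ]]), 'dist_coeffs': array([-0.06267968,  0.        ,  0.        ,  0.        ,  0.        ]), 'rvec': array([ 2.46604714,  0.81697921, -0.23051939]), 'tvec': array([-0.4804179 , -0.26809709,  1.26505612])}
top {'camera_matrix': array([[382.2302349 ,   0.        , 280.08537833],
       [  0.        , 382.2302349 , 212.10465551],
       [  0.        ,   0.        ,   1.        ]]), 'dist_coeffs': array([-0.109269,  0.      ,  0.      ,  0.      ,  0.      ]), 'rvec': array([ 2.13403062, -2.17203119,  0.13745529]), 'tvec': array([0.01420141, 0.63627926, 1.21255213])}
```

View pics/scene0.png

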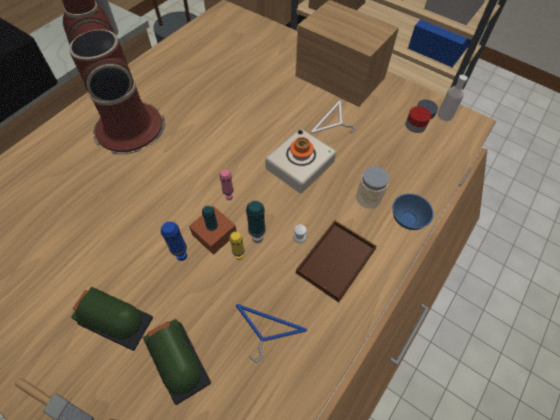

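View pics/top0.png

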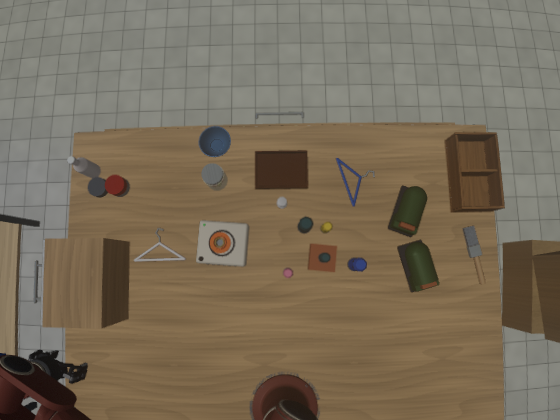

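The scene picture shows these nozzle-like things: teal in the cedar stand (scene 209,217 / top 324,257), larger teal (256,218 / 305,225), blue (175,240 / 358,264), pink (227,184 / 288,272) and yellow (237,245 / 327,227). I choose the teal one in the stand, since it is the smaller of the two teal ones. Next is a close crop to check that, then measurements.

```bash
cat > h.py <<'E'
import numpy as np,cv2
from plant import *
def ray(cam,px):
    m=camera_model(cam);R=cv2.Rodrigues(np.array(m['rvec']))[0];t=np.array(m['tvec'])
    u=cv2.undistortPoints(np.array([[px]],float),m['camera_matrix'],m['dist_coeffs'])[0,0]
    return -R.T@t, R.T@np.array([u[0],u[1],1.])
def atz(cam,px,z):
    c,d=ray(cam,px);return c+d*(z-c[2])/d[2]
def tri(pa,pb):
    c1,d1=ray('scene',pa);c2,d2=ray('top',pb)
    d1/=np.linalg.norm(d1);d2/=np.linalg.norm(d2)
    s=np.linalg.lstsq(np.array([d1,-d2]).T,c2-c1,rcond=None)[0]
    a=c1+s[0]*d1;b=c2+s[1]*d2
    return (a+b)/2,np.linalg.norm(a-b)
def proj(cam,p):
    m=camera_model(cam);return cv2.projectPoints(np.array(p,float).reshape(-1,3),m['rvec'],m['tvec'],m['camera_matrix'],m['dist_coeffs'])[0].reshape(-1,2)
def st():
    s=state();return {k:np.round(np.array(s[k],float),4).tolist() for k in('time','tool_pos','tool_rot','contact_force','gripper_width','joint_pos')}
E
python3 - <<'E'
from h import *
fs=grab_frame('scene');ft=grab_frame('top')
a=cv2.resize(fs[120:280,150:350],None,fx=4,fy=4,interpolation=3)[:590];cv2.imwrite('pics/cs.png',a[:,:,::-1])
b=cv2.resize(ft[180:290,185:375],None,fx=4.2,fy=4.2,interpolation=3);cv2.imwrite('pics/ct.png',b[:,:,::-1])
np.set_printoptions(precision=4,suppress=True)
for t in['dryer','nozzle','nozzle_grip','stand','port','ledge']:
    for c in['scene','top']:
        r=landmark_of(c,t);print(t,c,[(round(x['conf'],2),np.round(x['pixel'],1).tolist()) for x in r][:5])
E
```

```text
dryer scene [(0.8, [304.3, 168.2])]
dryer top [(0.76, [223.6, 243.6]), (0.26, [217.7, 178.8])]
nozzle scene [(0.74, [182.5, 255.9]), (0.7, [214.3, 232.4]), (0.63, [258.1, 238.2]), (0.63, [227.6, 197.4]), (0.62, [239.9, 257.8])]
nozzle top [(0.78, [300.7, 225.3]), (0.64, [285.2, 273.6]), (0.6, [351.6, 264.2]), (0.59, [320.9, 257.8]), (0.5, [323.7, 229.3])]
nozzle_grip scene [(0.88, [173.0, 236.2]), (0.77, [254.0, 217.1]), (0.74, [207.3, 219.6]), (0.61, [234.2, 242.2]), (0.56, [224.6, 179.8])]
nozzle_grip top [(0.66, [354.7, 264.8]), (0.63, [321.1, 255.9]), (0.55, [305.9, 222.6]), (0.48, [328.7, 232.8]), (0.43, [289.2, 272.2])]
stand scene [(0.78, [212.6, 234.9])]
stand top [(0.97, [320.0, 258.4])]
port scene [(0.81, [299.7, 138.4])]
port top [(0.96, [219.3, 243.5])]
ledge scene [(0.59, [299.9, 147.6]), (0.39, [298.8, 236.4])]
ledge top [(0.69, [218.5, 241.4]), (0.31, [411.9, 263.6])]
```

View pics/cs.png

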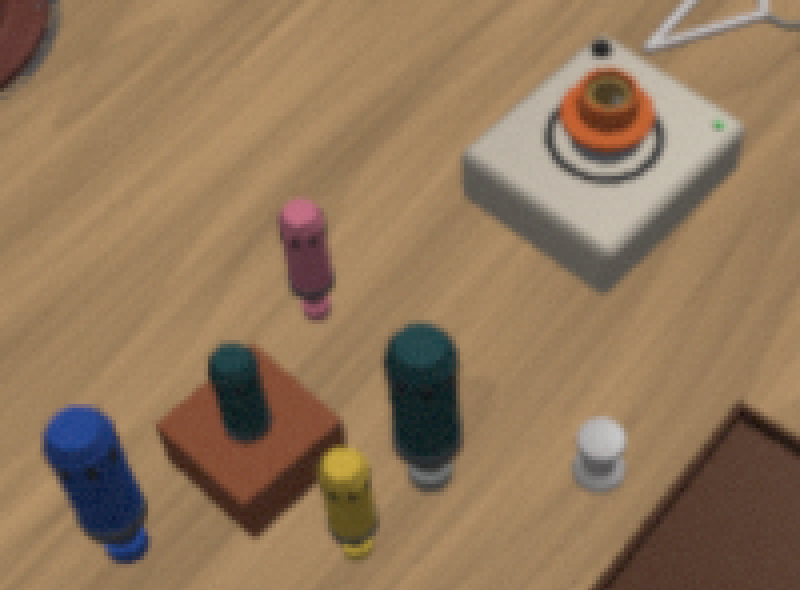

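View pics/ct.png

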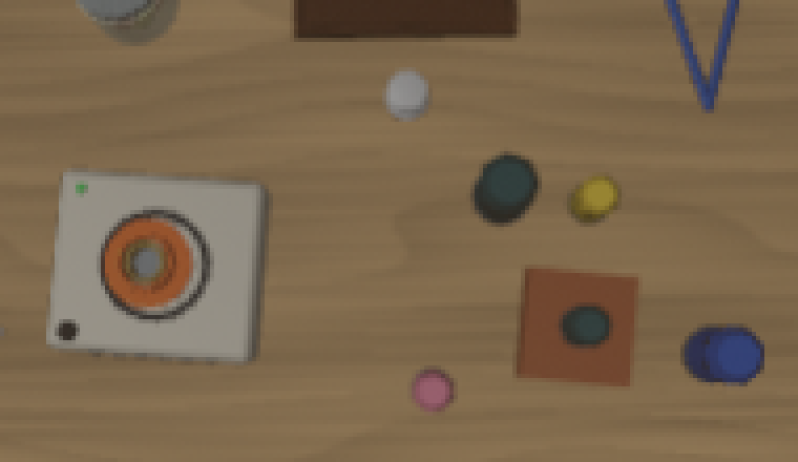

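The crops confirm it: the teal nozzle stands in the cedar block (scene about 209,217) and is clearly smaller than the free-standing teal one (256,218). The coupler bore is at top (220,242) and scene (303,143). Next I measure positions.

Run:
```python
from h import *
np.set_printoptions(precision=4,suppress=True)
T=lambda x,y:(185+(x+.5)/4.2-.5,180+(y+.5)/4.2-.5)
S=lambda x,y:(150+(x+.5)/4-.5,120+(y+.5)/4-.5)
print('cam',ray('top',(280,210))[0],ray('scene',(280,210))[0])
c=[atz('top',T(*p),.06) for p in[(65,171),(262,184),(249,360),(47,345)]]
print('dryer',np.array(c),np.mean(c,0))
for i in range(4):d=c[(i+1)%4]-c[i];print(np.linalg.norm(d),np.degrees(np.arctan2(d[1],d[0])))
c=[atz('top',T(*p),.05) for p in[(526,268),(637,277),(631,385),(517,376)]]
print('stand',np.array(c),np.mean(c,0))
for i in range(4):d=c[(i+1)%4]-c[i];print(np.linalg.norm(d),np.degrees(np.arctan2(d[1],d[0])))
print('bore top @.108',atz('top',T(148,261),.105),'tri',tri(S(610,93),T(148,261)))
print('bore scene',atz('scene',S(610,92),.108))
print('ring outer flange',atz('top',T(148,263),.087))
print('handle top: top',atz('top',T(588,324),.12),atz('scene',S(232,355),.12))
for n,p in[('stop',(407,95)),('bigteal',(510,183)),('yel',(598,197)),('pink',(433,389)),('blue',(740,354))]:print(n,atz('top',T(*p),.08))
print('jar',atz('top',T(115,-10),.1))
```

```text
cam [0.474  0.0014 1.2848] [ 0.9197 -0.4386  0.9299]
dryer [[0.6117 0.2626 0.06  ]
 [0.5991 0.1102 0.06  ]
 [0.4651 0.1211 0.06  ]
 [0.4784 0.2756 0.06  ]] [0.5386 0.1924 0.06  ]
0.1529158176291243 -94.74191568597628
0.13441728068170167 175.33931681127964
0.15507788124785793 85.07409687291145
0.13393366151269454 -5.584992285773052
stand [[ 0.5317 -0.0913  0.05  ]
 [ 0.5231 -0.1766  0.05  ]
 [ 0.4408 -0.1693  0.05  ]
 [ 0.4494 -0.0823  0.05  ]] [ 0.4862 -0.1299  0.05  ]
0.08573226448241215 -95.75122896678006
0.08261572011178545 174.94328248300832
0.08742339093181016 84.32053846163646
0.08272203024262285 -6.228910400816168
bore top @.108 [0.5389 0.1908 0.105 ] tri (array([0.5397, 0.1913, 0.1067]), np.float64(0.0023215994541318542))
bore scene [0.5406 0.1919 0.108 ]
ring outer flange [0.5384 0.1937 0.087 ]
handle top: top [ 0.4871 -0.1299  0.12  ] [ 0.4826 -0.1272  0.12  ]
stop [ 0.663  -0.0022  0.08  ]
bigteal [ 0.5945 -0.0787  0.08  ]
yel [ 0.5827 -0.1449  0.08  ]
pink [ 0.4416 -0.0176  0.08  ]
blue [ 0.4627 -0.2479  0.08  ]
jar [0.7444 0.2174 0.1   ]
```

```bash
python3 -m crank '[{"angular":[0,0,-0.98],"delta_pos":[0,0,0],"gripper":0.75},{"angular":[0,0,-0.98],"delta_pos":[0,0,0],"gripper":0.75},{"angular":[0,0,-0.98],"delta_pos":[0,0,0],"gripper":0.75},{"angular":[0,0,-0.98],"delta_pos":[0,0,0],"gripper":0.75},{"angular":[0,0,0],"delta_pos":[-0.83,-1,0],"gripper":0.75},{"angular":[0,0,0],"delta_pos":[-0.83,-1,0],"gripper":0.75},{"angular":[0,0,0],"delta_pos":[-0.83,-1,0],"gripper":0.75},{"angular":[0,0,0],"delta_pos":[-0.83,-1,0],"gripper":0.75},{"angular":[0,0,0],"delta_pos":[-0.83,-1,0],"gripper":0.75},{"angular":[0,0,0],"delta_pos":[-0.83,-1,0],"gripper":0.75},{"angular":[0,0,0],"delta_pos":[-0.83,-1,0],"gripper":0.75},{"angular":[0,0,0],"delta_pos":[-0.83,-1,0],"gripper":0.75}]'; python3 -c "
from h import *;print(st())"
```

```text
time: 2.3
tool_pos: [0.4095, 0.3479, 0.2485]
tool_rot: [0.0, -0.0, 1.0, 0.0]
contact_force: [0.5, 0.3, 0.3]
gripper_width: 0.752
{'time': 2.3, 'tool_pos': [0.4095, 0.3479, 0.2485], 'tool_rot': [0.0002, -0.0002, 1.0, 0.0001], 'contact_force': [0.4815, 0.2836, 0.3392], 'gripper_width': 0.7521, 'joint_pos': [0.5657, -0.1586, 1.8159, -0.0, 1.4837, -1.0054]}
```

```bash
python3 -m crank '[{"angular":[0,0,0],"delta_pos":[-0.722,-0.87,0],"gripper":0.75},{"angular":[0,0,0],"delta_pos":[-0.722,-0.87,0],"gripper":0.75},{"angular":[0,0,0],"delta_pos":[-0.722,-0.87,0],"gripper":0.75},{"angular":[0,0,0],"delta_pos":[-0.722,-0.87,0],"gripper":0.75},{"angular":[0,0,0],"delta_pos":[-0.722,-0.87,0],"gripper":0.75},{"angular":[0,0,0],"delta_pos":[-0.722,-0.87,0],"gripper":0.75},{"angular":[0,0,0],"delta_pos":[0,0,0.9],"gripper":0.75},{"angular":[0,0,0],"delta_pos":[0,0,0.9],"gripper":0.75},{"angular":[0,0,0],"delta_pos":[0,0,0.9],"gripper":0.75},{"angular":[0,0,0],"delta_pos":[0,0,0.9],"gripper":0.75},{"angular":[0,0,0],"delta_pos":[0,0,0],"gripper":0.75}]'
python3 - <<'E'
from h import *;print(st())
f=grab_frame('scene');g=f[70:220,220:400]
cv2.imwrite('pics/a1.png',cv2.resize(g,None,fx=3.5,fy=3.5,interpolation=3)[:,:,::-1])
g=grab_frame('top')[180:300,160:290];cv2.imwrite('pics/a2.png',cv2.resize(g,None,fx=3.5,fy=3.5,interpolation=3)[:,:,::-1])
E
```

```text
time: 3.68
tool_pos: [0.5369, 0.1919, 0.1376]
tool_rot: [-0.003, -0.0, 1.0, -0.001]
contact_force: [-0.0, 1.2, 0.5]
gripper_width: 0.752
{'time': 3.675, 'tool_pos': [0.5369, 0.1919, 0.1376], 'tool_rot': [-0.0027, -0.0001, 1.0, -0.0006], 'contact_force': [-0.027, 1.1651, 0.5326], 'gripper_width': 0.752, 'joint_pos': [0.2128, 0.0207, 1.8367, -0.0, 1.2898, -1.3583]}
```

View pics/a1.png

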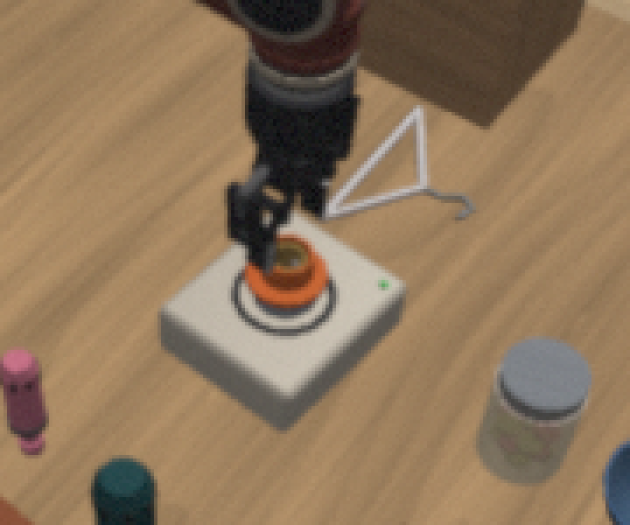

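The picture shows the gripper standing over the coupler, with its fingers either side of the orange ring near scene (302,143). Next I go down and pinch along y.

```bash
python3 -m crank '[{"angular":[0,0,0],"delta_pos":[-0.08,0,0.4],"gripper":0.75},{"angular":[0,0,0],"delta_pos":[0,0,0.4],"gripper":0.75},{"angular":[0,0,0],"delta_pos":[0,0,0],"gripper":0.75},{"angular":[0,0,0],"delta_pos":[0,0,0],"gripper":0.75}]'; python3 -m crank '[{"angular":[0,0,0],"delta_pos":[0,0,0],"gripper":0.4},{"angular":[0,0,0],"delta_pos":[0,0,0],"gripper":0.4},{"angular":[0,0,0],"delta_pos":[0,0,0],"gripper":0.4},{"angular":[0,0,0],"delta_pos":[0,0,0],"gripper":0.4}]'
python3 - <<'E'
from h import *;print(st())
f=grab_frame('scene');g=f[70:220,220:400]
cv2.imwrite('pics/b1.png',cv2.resize(g,None,fx=3.5,fy=3.5,interpolation=3)[:,:,::-1])
E
```

```text
time: 4.28
tool_pos: [0.5411, 0.1923, 0.1162]
tool_rot: [-0.0, -0.0, 1.0, -0.0]
contact_force: [-0.3, 0.3, -0.1]
gripper_width: 0.751
time: 4.78
tool_pos: [0.5416, 0.1927, 0.1174]
tool_rot: [0.001, -0.0, 1.0, 0.0]
contact_force: [-2.8, 0.3, 5.8]
gripper_width: 0.462
{'time': 4.775, 'tool_pos': [0.5416, 0.1927, 0.1174], 'tool_rot': [0.0005, -0.0001, 1.0, 0.0004], 'contact_force': [-2.8315, 0.3345, 5.8274], 'gripper_width': 0.462, 'joint_pos': [0.2121, 0.0504, 1.8426, 0.0005, 1.2474, -1.359]}
```

View pics/b1.png

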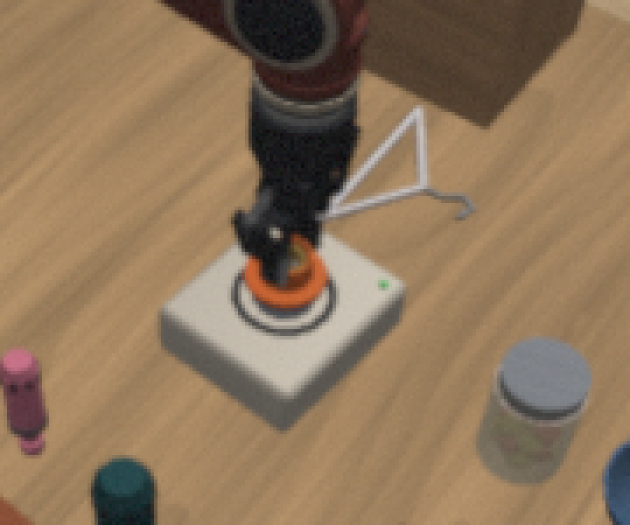

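```bash
python3 -m crank '[{"angular":[0,0,0],"delta_pos":[0,0,0],"gripper":0.75},{"angular":[0,0,0],"delta_pos":[0,0,0],"gripper":0.75},{"angular":[0,0,0],"delta_pos":[0,0,0],"gripper":0.75},{"angular":[0,0,0],"delta_pos":[0,0,-0.7],"gripper":0.75},{"angular":[0,0,1],"delta_pos":[0,0,-0.3],"gripper":0.75},{"angular":[0,0,1],"delta_pos":[0,0,0],"gripper":0.75},{"angular":[0,0,1],"delta_pos":[0,0,0],"gripper":0.75},{"angular":[0,0,1],"delta_pos":[0,0,0],"gripper":0.75},{"angular":[0,0,1],"delta_pos":[0,0,0],"gripper":0.75},{"angular":[0,0,1],"delta_pos":[0,0,0],"gripper":0.75},{"angular":[0,0,1],"delta_pos":[0,0,0],"gripper":0.75},{"angular":[0,0,1],"delta_pos":[0,0,0],"gripper":0.75}]' 
python3 -m crank '[{"angular":[0,0,1],"delta_pos":[0,0,0],"gripper":0.75},{"angular":[0,0,1],"delta_pos":[0,0,0],"gripper":0.75},{"angular":[0,0,1],"delta_pos":[0,0,0],"gripper":0.75},{"angular":[0,0,1],"delta_pos":[0,0,0],"gripper":0.75},{"angular":[0,0,1],"delta_pos":[0,0,0],"gripper":0.75},{"angular":[0,0,1],"delta_pos":[0,0,0],"gripper":0.75},{"angular":[0,0,1],"delta_pos":[0,0,0],"gripper":0.75},{"angular":[0,0,1],"delta_pos":[0,0,0],"gripper":0.75},{"angular":[0,0,1],"delta_pos":[0,0,0],"gripper":0.75},{"angular":[0,0,1],"delta_pos":[0,0,0],"gripper":0.75},{"angular":[0,0,0],"delta_pos":[0,0,0],"gripper":0.75},{"angular":[0,0,0],"delta_pos":[0,0,0],"gripper":0.75}]'; python3 -c "
from h import *;print(st())"
```

```text
time: 6.32
tool_pos: [0.5419, 0.1924, 0.1482]
tool_rot: [0.001, 0.343, 0.939, 0.001]
contact_force: [1.1, -1.4, 0.3]
gripper_width: 0.75
time: 7.82
tool_pos: [0.5415, 0.1924, 0.1472]
tool_rot: [0.0, 0.707, 0.708, 0.0]
contact_force: [0.5, -1.0, 0.1]
gripper_width: 0.748
{'time': 7.825, 'tool_pos': [0.5415, 0.1924, 0.1472], 'tool_rot': [0.0003, 0.7066, 0.7076, 0.0005], 'contact_force': [0.4911, -1.0099, 0.1301], 'gripper_width': 0.7481, 'joint_pos': [0.2119, 0.0168, 1.8235, -0.0001, 1.3001, 0.2104]}
```

```bash
python3 -m crank '[{"angular":[0,0,0],"delta_pos":[0,0,0.5],"gripper":0.75},{"angular":[0,0,0],"delta_pos":[0,0,0.5],"gripper":0.75},{"angular":[0,0,0],"delta_pos":[0,0,0],"gripper":0.75},{"angular":[0,0,0],"delta_pos":[0,0,0],"gripper":0.4},{"angular":[0,0,0],"delta_pos":[0,0,0],"gripper":0.4},{"angular":[0,0,0],"delta_pos":[0,0,0],"gripper":0.4},{"angular":[0,0,0],"delta_pos":[0,0,0],"gripper":0.4}]'; python3 -m crank '[{"angular":[0,0,0],"delta_pos":[0,0,0],"gripper":0.4},{"angular":[0,0,0],"delta_pos":[0,0,0],"gripper":0.4}]'
```

```text
time: 8.7
tool_pos: [0.5412, 0.1923, 0.1169]
tool_rot: [0.0, 0.707, 0.707, -0.0]
contact_force: [-3.5, -1.2, 3.1]
gripper_width: 0.465
time: 8.95
tool_pos: [0.5414, 0.1923, 0.1168]
tool_rot: [0.0, 0.707, 0.707, 0.0]
contact_force: [-2.5, -1.4, 5.3]
gripper_width: 0.464
```

Pinched: the coupler centre is about (0.5413, 0.1925), within 2 mm of the camera estimate. Next I push down gradually.

```bash
python3 -m crank '[{"angular":[0,0,0],"delta_pos":[0,0,0.1],"gripper":0.4},{"angular":[0,0,0],"delta_pos":[0,0,0.1],"gripper":0.4}]';python3 -m crank '[{"angular":[0,0,0],"delta_pos":[0,0,0.1],"gripper":0.4},{"angular":[0,0,0],"delta_pos":[0,0,0],"gripper":0.4}]'
```

```text
time: 9.2
tool_pos: [0.5432, 0.1924, 0.1134]
tool_rot: [0.002, 0.707, 0.707, 0.002]
contact_force: [-3.2, -2.7, 17.8]
gripper_width: 0.467
time: 9.45
tool_pos: [0.5432, 0.1924, 0.1096]
tool_rot: [0.002, 0.707, 0.707, 0.002]
contact_force: [-1.1, -2.3, 9.1]
gripper_width: 0.461
```

```bash
python3 -m crank '[{"angular":[0,0,0],"delta_pos":[0,0,0.05],"gripper":0.4},{"angular":[0,0,0],"delta_pos":[0,0,0],"gripper":0.4}]';python3 -m crank '[{"angular":[0,0,0],"delta_pos":[0,0,0.05],"gripper":0.4},{"angular":[0,0,0],"delta_pos":[0,0,0],"gripper":0.4}]'
```

```text
time: 9.7
tool_pos: [0.5432, 0.1924, 0.1082]
tool_rot: [0.002, 0.707, 0.707, 0.002]
contact_force: [-0.7, -1.5, 8.9]
gripper_width: 0.463
time: 9.95
tool_pos: [0.5432, 0.1924, 0.1067]
tool_rot: [0.002, 0.707, 0.707, 0.002]
contact_force: [-2.2, -1.4, 9.8]
gripper_width: 0.466
```

```bash
python3 -m crank '[{"angular":[0,0,0],"delta_pos":[0,0,0.05],"gripper":0.4},{"angular":[0,0,0],"delta_pos":[0,0,0],"gripper":0.4}]';python3 -m crank '[{"angular":[0,0,0],"delta_pos":[0,0,0.05],"gripper":0.4},{"angular":[0,0,0],"delta_pos":[0,0,0],"gripper":0.4}]'
python3 - <<'E'
from h import *
f=grab_frame('scene');g=f[70:220,220:400]
cv2.imwrite('pics/c1.png',cv2.resize(g,None,fx=3.5,fy=3.5,interpolation=3)[:,:,::-1])
E
```

```text
time: 10.2
tool_pos: [0.5432, 0.1924, 0.1053]
tool_rot: [0.002, 0.707, 0.707, 0.002]
contact_force: [-1.2, -2.6, 10.8]
gripper_width: 0.464
time: 10.45
tool_pos: [0.5436, 0.1925, 0.1047]
tool_rot: [0.002, 0.707, 0.707, 0.002]
contact_force: [-1.6, -3.2, 13.8]
gripper_width: 0.461
```

View pics/c1.png

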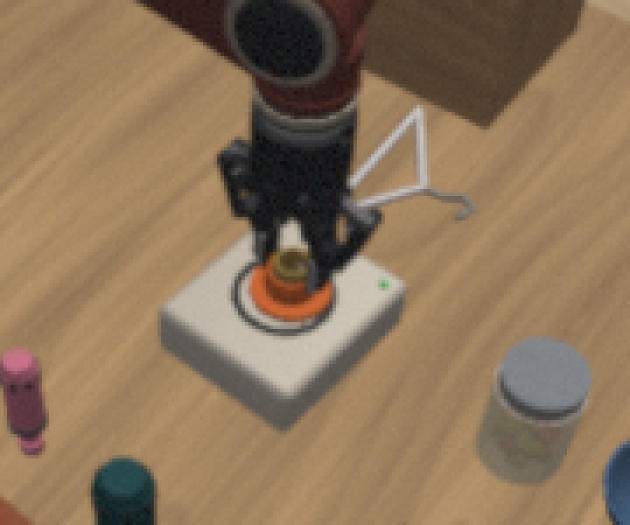

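The picture shows the fingers on the ring and the flange lower over the box, at crop (290,297). The force is rising as the spring would make it, so I keep pushing to the end stop.

```bash
for i in 1 2; do python3 -m crank '[{"angular":[0,0,0],"delta_pos":[0,0,0.05],"gripper":0.4},{"angular":[0,0,0],"delta_pos":[0,0,0],"gripper":0.4}]';done
```

```text
time: 10.75
tool_pos: [0.5439, 0.1928, 0.1046]
tool_rot: [0.002, 0.707, 0.707, 0.002]
contact_force: [-5.4, -2.6, 19.5]
gripper_width: 0.462
time: 11.0
tool_pos: [0.5441, 0.1931, 0.1045]
tool_rot: [0.002, 0.707, 0.707, 0.003]
contact_force: [-8.4, -3.3, 25.5]
gripper_width: 0.465
```

It now stands firm at 12.3 mm of travel, which is the end stop. I release and check.

```bash
python3 -m crank '[{"angular":[0,0,0],"delta_pos":[0,0,0],"gripper":0.6},{"angular":[0,0,0],"delta_pos":[0,0,0],"gripper":0.75},{"angular":[0,0,0],"delta_pos":[0,0,-0.1],"gripper":0.75},{"angular":[0,0,0],"delta_pos":[0,0,-0.5],"gripper":0.75},{"angular":[0,0,0],"delta_pos":[0,0,-1],"gripper":0.75},{"angular":[0,0,0],"delta_pos":[0,0,-1],"gripper":0.75},{"angular":[0,0,0],"delta_pos":[0,0,-1],"gripper":0.75},{"angular":[0,0,0],"delta_pos":[0,0,-1],"gripper":0.75},{"angular":[0,0,0],"delta_pos":[0,-1,0],"gripper":0.75},{"angular":[0,0,0],"delta_pos":[-1,-0.5,0],"gripper":0.75},{"angular":[0,0,0],"delta_pos":[-1,0,0],"gripper":0.75},{"angular":[0,0,0],"delta_pos":[-1,0,0],"gripper":0.75}]'
python3 - <<'E'
from h import *
print(st())
f=grab_frame('scene');g=f[70:220,220:400]
cv2.imwrite('pics/d1.png',cv2.resize(g,None,fx=3.5,fy=3.5,interpolation=3)[:,:,::-1])
E
```

```text
time: 12.5
tool_pos: [0.4962, 0.1016, 0.2375]
tool_rot: [0.001, 0.707, 0.707, 0.001]
contact_force: [0.9, -0.2, 0.5]
gripper_width: 0.75
{'time': 12.5, 'tool_pos': [0.4962, 0.1016, 0.2375], 'tool_rot': [0.0006, 0.7068, 0.7074, 0.0007], 'contact_force': [0.8612, -0.2018, 0.459], 'gripper_width': 0.7497, 'joint_pos': [0.0549, -0.2309, 1.8967, 0.0, 1.474, 0.0541]}
```

View pics/d1.png

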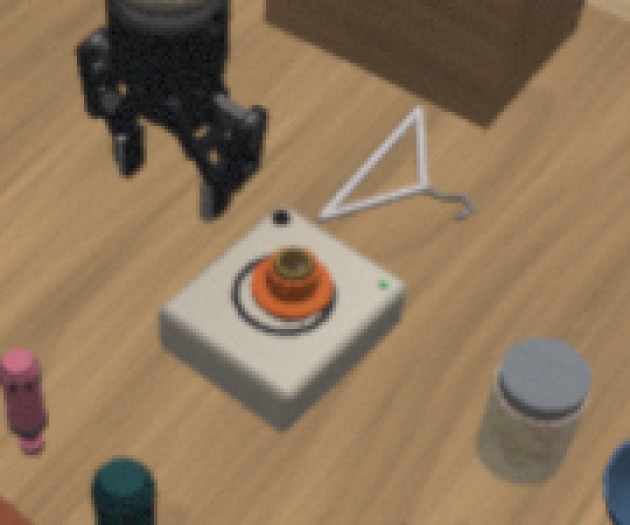

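The picture shows the sleeve staying down by itself, with the brass tube exposed at crop (296,258). Next I go to the nozzle.

```bash
python3 - <<'E'
from h import *
g=grab_frame('top')[200:290,170:270];cv2.imwrite('pics/d2.png',cv2.resize(g,None,fx=6,fy=6,interpolation=3)[:,:,::-1])
E
python3 -m crank '[{"angular":[0,0,0],"delta_pos":[-0.96,-0.04,0],"gripper":0.75},{"angular":[0,0,0],"delta_pos":[-0.96,-0.04,0],"gripper":0.75},{"angular":[0,0,0],"delta_pos":[-0.96,-0.04,0],"gripper":0.75},{"angular":[0,0,0],"delta_pos":[-0.96,-0.04,0],"gripper":0.75},{"angular":[0,0,0],"delta_pos":[-0.96,-0.04,0],"gripper":0.75},{"angular":[0,0,0],"delta_pos":[-0.96,-0.04,0],"gripper":0.75},{"angular":[0,0,0],"delta_pos":[-0.96,-0.04,0],"gripper":0.75},{"angular":[0,0,0],"delta_pos":[-0.96,-0.04,0],"gripper":0.75},{"angular":[0,0,0],"delta_pos":[0,0,0],"gripper":0.75},{"angular":[0,0,0],"delta_pos":[0,0,0],"gripper":0.75}]'
python3 - <<'E'
from h import *
f=grab_frame('scene');g=f[140:290,130:310]
cv2.imwrite('pics/e1.png',cv2.resize(g,None,fx=3.5,fy=3.5,interpolation=3)[:,:,::-1])
E
```

```text
time: 13.85
tool_pos: [0.4869, -0.1273, 0.2366]
tool_rot: [-0.0, 0.707, 0.707, 0.0]
contact_force: [0.2, 0.4, 0.2]
gripper_width: 0.75
```

View pics/e1.png

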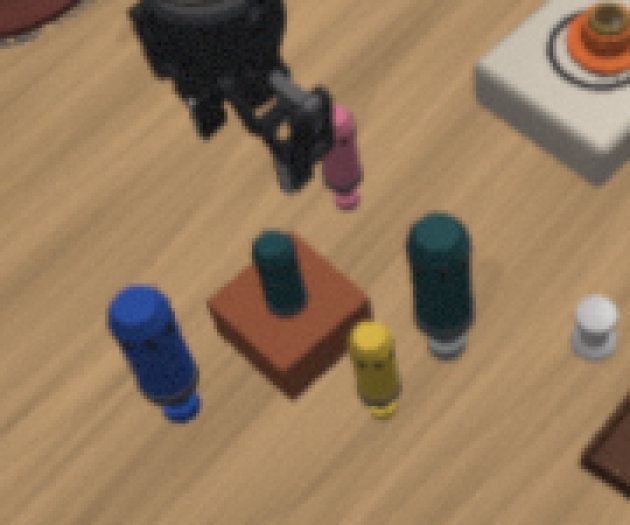

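View pics/d2.png

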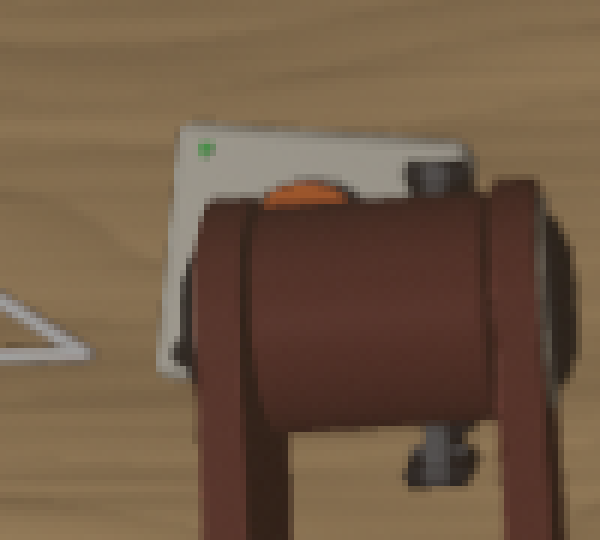

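The picture shows the gripper above the stand with clear space round it. The nozzle handle is at crop (278,270), and the jaws will pass it along x. I take a fresh look at the coupler and then go down.

```bash
python3 - <<'E'
from h import *
g=grab_frame('top')[200:290,170:270];cv2.imwrite('pics/d3.png',cv2.resize(g,None,fx=6,fy=6,interpolation=3)[:,:,::-1])
g=grab_frame('scene')[120:200,250:350];cv2.imwrite('pics/d4.png',cv2.resize(g,None,fx=6,fy=6,interpolation=3)[:,:,::-1])
E
python3 -m crank '[{"angular":[0,0,0],"delta_pos":[-0.03,0.03,0.957],"gripper":0.75},{"angular":[0,0,0],"delta_pos":[0,0,0.957],"gripper":0.75},{"angular":[0,0,0],"delta_pos":[0,0,0.957],"gripper":0.75},{"angular":[0,0,0],"delta_pos":[0,0,0.957],"gripper":0.75},{"angular":[0,0,0],"delta_pos":[0,0,0.957],"gripper":0.75},{"angular":[0,0,0],"delta_pos":[0,0,0],"gripper":0.75},{"angular":[0,0,0],"delta_pos":[0,0,0],"gripper":0.3},{"angular":[0,0,0],"delta_pos":[0,0,0],"gripper":0.3},{"angular":[0,0,0],"delta_pos":[0,0,0],"gripper":0.3},{"angular":[0,0,0],"delta_pos":[0,0,0],"gripper":0.3},{"angular":[0,0,0],"delta_pos":[0,0,0],"gripper":0.3}]'
```

```text
time: 15.38
tool_pos: [0.4881, -0.1293, 0.0948]
tool_rot: [0.001, 0.707, 0.707, 0.0]
contact_force: [-4.6, 0.4, 6.2]
gripper_width: 0.333
```

View pics/d3.png

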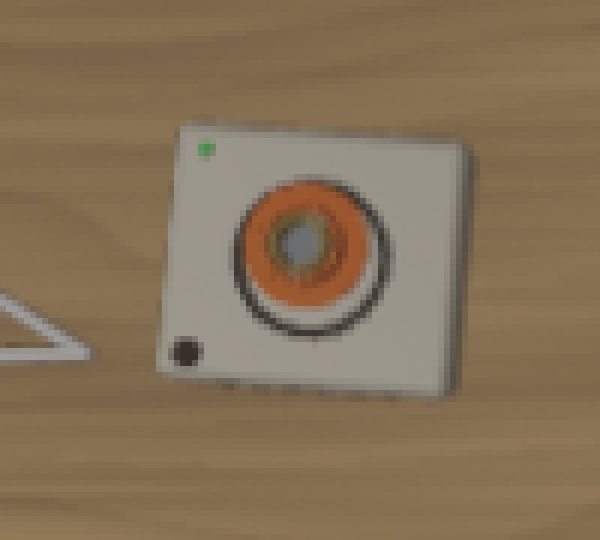

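View pics/d4.png

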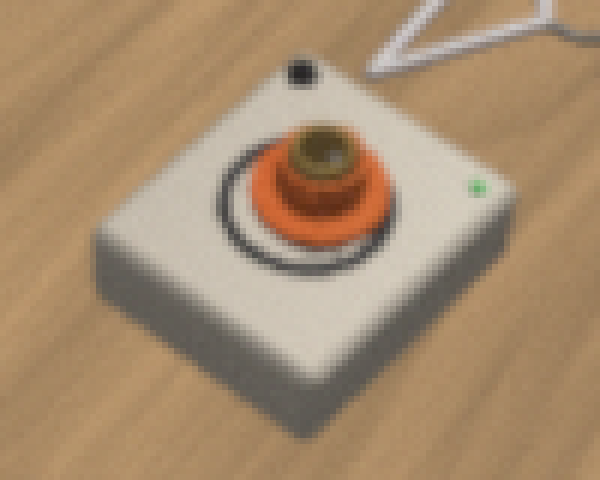

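Run:
```python
from h import *
np.set_printoptions(precision=4,suppress=True)
T=lambda x,y:(170+(x+.5)/6-.5,200+(y+.5)/6-.5)
S=lambda x,y:(250+(x+.5)/6-.5,120+(y+.5)/6-.5)
print(T(301,244),S(323,150))
print(atz('top',T(301,244),.108),atz('scene',S(323,150),.108),tri(S(323,150),T(301,244)))
print('flange',atz('top',T(306,244),.078))
print('before', atz('top',(220,242),.108))
c=[atz('top',T(*p),.06) for p in[(182,127),(463,147),(445,391),(160,372)]];print(np.mean(c,0))
```

```text
(219.75, 240.25) (303.4166666666667, 144.58333333333334)
[0.5434 0.1907 0.108 ] [0.5475 0.1882 0.108 ] (array([0.5443, 0.1921, 0.1022]), np.float64(0.0014633597071271032))
flange [0.5452 0.1928 0.078 ]
before [0.538  0.1899 0.108 ]
[0.5383 0.1925 0.06  ]
```

The coupler now stands near (0.5445, 0.1925), moved +x while I pushed. The grip at width 0.333 (about 28 mm) suits a 30 mm handle. To centre the nozzle in both directions I open, turn 90° and pinch along y.

```bash
python3 -m crank '[{"angular":[0,0,0],"delta_pos":[0,0,0],"gripper":0.75},{"angular":[0,0,0],"delta_pos":[0,0,0],"gripper":0.75},{"angular":[0,0,-1],"delta_pos":[0,0,0],"gripper":0.75},{"angular":[0,0,-1],"delta_pos":[0,0,0],"gripper":0.75},{"angular":[0,0,-1],"delta_pos":[0,0,0],"gripper":0.75},{"angular":[0,0,-1],"delta_pos":[0,0,0],"gripper":0.75},{"angular":[0,0,-1],"delta_pos":[0,0,0],"gripper":0.75},{"angular":[0,0,-1],"delta_pos":[0,0,0],"gripper":0.75},{"angular":[0,0,-1],"delta_pos":[0,0,0],"gripper":0.75},{"angular":[0,0,-1],"delta_pos":[0,0,0],"gripper":0.75},{"angular":[0,0,-1],"delta_pos":[0,0,0],"gripper":0.75},{"angular":[0,0,-1],"delta_pos":[0,0,0],"gripper":0.75}]' 
python3 -m crank '[{"angular":[0,0,-1],"delta_pos":[0,0,0],"gripper":0.75},{"angular":[0,0,-1],"delta_pos":[0,0,0],"gripper":0.75},{"angular":[0,0,-1],"delta_pos":[0,0,0],"gripper":0.75},{"angular":[0,0,-1],"delta_pos":[0,0,0],"gripper":0.75},{"angular":[0,0,-1],"delta_pos":[0,0,0],"gripper":0.75},{"angular":[0,0,-1],"delta_pos":[0,0,0],"gripper":0.75},{"angular":[0,0,-1],"delta_pos":[0,0,0],"gripper":0.75},{"angular":[0,0,-1],"delta_pos":[0,0,0],"gripper":0.75},{"angular":[0,0,0],"delta_pos":[0,0,0],"gripper":0.3},{"angular":[0,0,0],"delta_pos":[0,0,0],"gripper":0.3},{"angular":[0,0,0],"delta_pos":[0,0,0],"gripper":0.3},{"angular":[0,0,0],"delta_pos":[0,0,0],"gripper":0.3}]'
python3 -m crank '[{"angular":[0,0,0],"delta_pos":[0,0,0],"gripper":0.2},{"angular":[0,0,0],"delta_pos":[0,0,0],"gripper":0.2}]'; python3 -c "
from h import *;print(st())"
```

```text
time: 16.88
tool_pos: [0.4877, -0.129, 0.0928]
tool_rot: [0.0, 0.341, 0.94, 0.0]
contact_force: [-0.0, -0.3, 1.0]
gripper_width: 0.752
time: 18.38
tool_pos: [0.4877, -0.1292, 0.093]
tool_rot: [0.0, 0.0, 1.0, -0.0]
contact_force: [-0.7, -0.9, 1.7]
gripper_width: 0.335
time: 18.62
tool_pos: [0.4877, -0.1292, 0.093]
tool_rot: [0.0, -0.0, 1.0, -0.0]
contact_force: [-0.5, -1.4, 3.2]
gripper_width: 0.337
{'time': 18.625, 'tool_pos': [0.4877, -0.1292, 0.093], 'tool_rot': [0.0002, -0.0001, 1.0, -0.0003], 'contact_force': [-0.454, -1.4416, 3.1734], 'gripper_width': 0.3365, 'joint_pos': [-0.4065, -0.0858, 2.0219, -0.0004, 1.2049, -1.9773]}
```

```bash
python3 -m crank '[{"angular":[0,0,0],"delta_pos":[0,0,-0.5],"gripper":0.2},{"angular":[0,0,0],"delta_pos":[0,0,-0.9],"gripper":0.2},{"angular":[0,0,0],"delta_pos":[0,0,-0.9],"gripper":0.2},{"angular":[0,0,0],"delta_pos":[0,0,-0.9],"gripper":0.2},{"angular":[0,0,0],"delta_pos":[0,0,-0.9],"gripper":0.2},{"angular":[0,0,0],"delta_pos":[0,0,-0.9],"gripper":0.2},{"angular":[0,0,0],"delta_pos":[-0.1,0.7,0],"gripper":0.2},{"angular":[0,0,0],"delta_pos":[-0.16,0.9,0],"gripper":0.2},{"angular":[0,0,0],"delta_pos":[-0.16,0.9,0],"gripper":0.2},{"angular":[0,0,0],"delta_pos":[-0.16,0.9,0],"gripper":0.2},{"angular":[0,0,0],"delta_pos":[-0.16,0.9,0],"gripper":0.2},{"angular":[0,0,0],"delta_pos":[-0.16,0.9,0],"gripper":0.2}]' 
python3 -m crank '[{"angular":[0,0,0],"delta_pos":[-0.16,0.9,0],"gripper":0.2},{"angular":[0,0,0],"delta_pos":[-0.16,0.9,0],"gripper":0.2},{"angular":[0,0,0],"delta_pos":[-0.16,0.9,0],"gripper":0.2},{"angular":[0,0,0],"delta_pos":[-0.16,0.9,0],"gripper":0.2},{"angular":[0,0,0],"delta_pos":[-0.16,0.9,0],"gripper":0.2},{"angular":[0,0,0],"delta_pos":[-0.16,0.8,0],"gripper":0.2},{"angular":[0,0,0],"delta_pos":[-0.1,0.4,0],"gripper":0.2},{"angular":[0,0,0],"delta_pos":[0,0,0],"gripper":0.2},{"angular":[0,0,0],"delta_pos":[0,0,0],"gripper":0.2}]';python3 - <<'E'
from h import *
print(st())
g=grab_frame('scene')[60:200,220:400];cv2.imwrite('pics/f1.png',cv2.resize(g,None,fx=4,fy=4,interpolation=3)[:,:,::-1])
E
```

```text
time: 20.12
tool_pos: [0.5143, 0.0283, 0.243]
tool_rot: [-0.0, -0.0, 1.0, 0.0]
contact_force: [-0.1, 0.5, -0.9]
gripper_width: 0.339
time: 21.25
tool_pos: [0.5461, 0.1974, 0.2427]
tool_rot: [-0.0, 0.0, 1.0, -0.0]
contact_force: [0.3, -1.3, -0.4]
gripper_width: 0.339
{'time': 21.25, 'tool_pos': [0.5461, 0.1974, 0.2427], 'tool_rot': [-0.0002, 0.0001, 1.0, -0.0002], 'contact_force': [0.2812, -1.2532, -0.3797], 'gripper_width': 0.3388, 'joint_pos': [0.2189, -0.0482, 1.7233, -0.0003, 1.4669, -1.3517]}
```

View pics/f1.png

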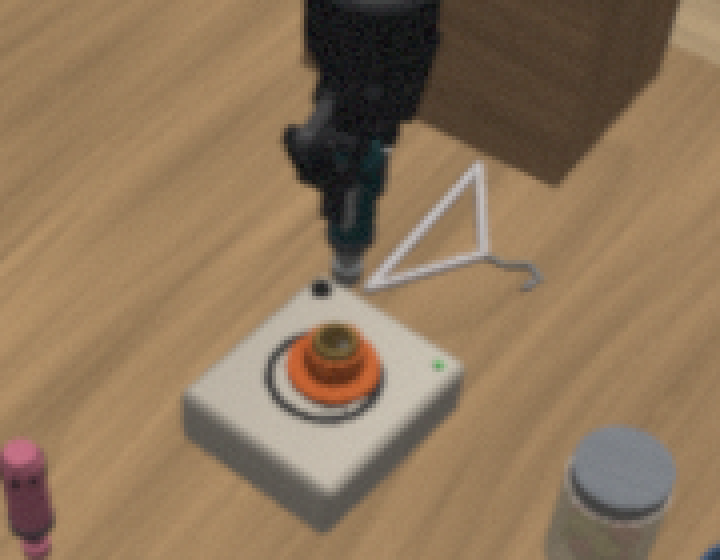

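The nozzle hangs straight, plug tip at crop (347,270) and the mouth below it at (338,340). I correct the overshoot (y −4.9 mm, x −1.5 mm), come down above the mouth, and check the tip against it in the image.

```bash
python3 -m crank '[{"angular":[0,0,0],"delta_pos":[0.05,-0.163,0.4],"gripper":0.2},{"angular":[0,0,0],"delta_pos":[0,0,0.4],"gripper":0.2},{"angular":[0,0,0],"delta_pos":[0,0,0.4],"gripper":0.2},{"angular":[0,0,0],"delta_pos":[0,0,0],"gripper":0.2},{"angular":[0,0,0],"delta_pos":[0,0,0],"gripper":0.2}]';python3 - <<'E'
from h import *
s=st();print(s)
g=grab_frame('scene')[90:180,250:350];cv2.imwrite('pics/g1.png',cv2.resize(g,None,fx=6,fy=6,interpolation=3)[:,:,::-1])
t=np.array(s['tool_pos'])
f=lambda p:((proj('scene',p)[0]-[250,90]+.5)*6-.5).round(1)
print('exp tip',f(t-[0,0,.081]),'mouth cand',{z:f([.5445,.1925,z]).tolist() for z in(.104,.108,.112)})
print('collar',f(t-[0,0,.043]))
E
```

```text
time: 21.92
tool_pos: [0.5449, 0.1932, 0.2068]
tool_rot: [0.0, -0.0, 1.0, 0.0]
contact_force: [-0.1, -0.7, -1.4]
gripper_width: 0.335
{'time': 21.925, 'tool_pos': [0.5449, 0.1932, 0.2068], 'tool_rot': [0.0001, -0.0002, 1.0, 0.0], 'contact_force': [-0.0897, -0.7357, -1.4484], 'gripper_width': 0.335, 'joint_pos': [0.212, -0.0293, 1.7656, -0.0, 1.4051, -1.3591]}
exp tip [326.9 294.4] mouth cand {0.104: [322.5, 327.2], 0.108: [323.0, 321.4], 0.112: [323.5, 315.5]}
collar [332.1 235.4]
```

View pics/g1.png

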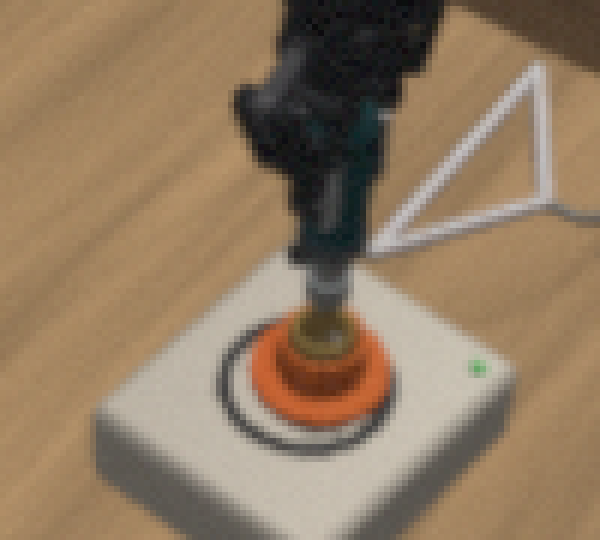

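The tip is in line over the mouth: tip near crop (328,298), mouth (324,330), matching the predicted pixels within about 1 mm. I descend in small steps and watch the force.

```bash
python3 -m crank '[{"angular":[0,0,0],"delta_pos":[0,-0.02,0.2],"gripper":0.2},{"angular":[0,0,0],"delta_pos":[0,0,0.15],"gripper":0.2},{"angular":[0,0,0],"delta_pos":[0,0,0],"gripper":0.2}]'; for i in 1 2 3; do python3 -m crank '[{"angular":[0,0,0],"delta_pos":[0,0,0.1],"gripper":0.2}]'|egrep 'pos|force'; done
```

```text
time: 22.35
tool_pos: [0.5444, 0.1925, 0.1955]
tool_rot: [-0.001, -0.0, 1.0, -0.0]
contact_force: [-0.6, -0.1, -1.6]
gripper_width: 0.341
tool_pos: [0.545, 0.1926, 0.1935]
contact_force: [-0.4, -0.5, -1.2]
tool_pos: [0.5448, 0.1926, 0.1902]
contact_force: [-0.5, 0.1, -1.1]
tool_pos: [0.5448, 0.1925, 0.187]
contact_force: [-0.3, -0.3, -1.9]
```

```bash
for i in 1 2 3; do python3 -m crank '[{"angular":[0,0,0],"delta_pos":[0,0,0.08],"gripper":0.2}]'|egrep 'pos|force'; done
```

```text
tool_pos: [0.5447, 0.1925, 0.1846]
contact_force: [-0.1, 0.3, -0.9]
tool_pos: [0.5447, 0.1925, 0.1823]
contact_force: [-0.1, -0.4, -0.7]
tool_pos: [0.5447, 0.1927, 0.18]
contact_force: [-0.3, 0.3, -1.1]
```

```bash
for i in 1 2 3 4; do python3 -m crank '[{"angular":[0,0,0],"delta_pos":[0,0,0.07],"gripper":0.2}]'|egrep 'pos|force'; done
```

```text
tool_pos: [0.5447, 0.1928, 0.178]
contact_force: [0.2, 1.3, -0.8]
tool_pos: [0.5447, 0.1928, 0.1759]
contact_force: [-1.6, 1.7, 0.4]
tool_pos: [0.5447, 0.1929, 0.1738]
contact_force: [-0.8, 1.1, 0.2]
tool_pos: [0.5447, 0.1928, 0.1717]
contact_force: [-1.2, 3.0, 0.7]
```

```bash
for i in 1 2 3 4; do python3 -m crank '[{"angular":[0,0,0],"delta_pos":[0,0,0.07],"gripper":0.2}]'|egrep 'pos|force'; done
python3 - <<'E'
from h import *
g=grab_frame('scene')[90:180,250:350];cv2.imwrite('pics/h1.png',cv2.resize(g,None,fx=6,fy=6,interpolation=3)[:,:,::-1])
E
```

```text
tool_pos: [0.5448, 0.1928, 0.1696]
contact_force: [-1.7, 2.7, 1.0]
tool_pos: [0.5451, 0.1929, 0.1682]
contact_force: [-1.7, 3.4, 4.4]
tool_pos: [0.5452, 0.1929, 0.1662]
contact_force: [-2.6, 2.5, 5.4]
tool_pos: [0.5452, 0.1928, 0.1643]
contact_force: [-2.6, 2.7, 5.8]
```

View pics/h1.png

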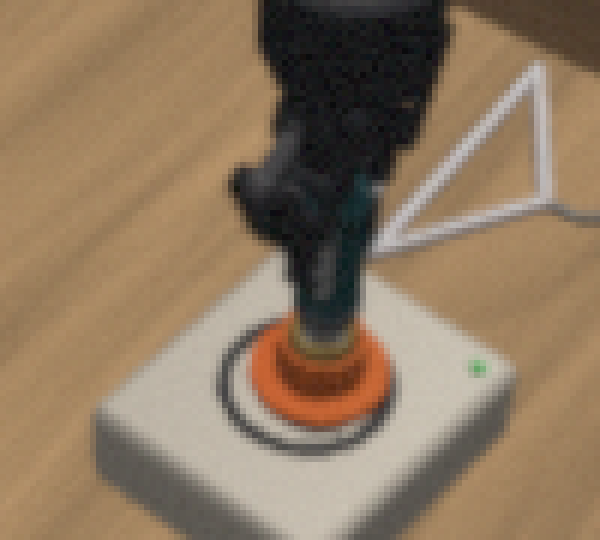

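The plug is in the bore with the sleeve still down, and it is at the balls (about 5 N). I continue.

```bash
for i in 1 2 3 4 5; do python3 -m crank '[{"angular":[0,0,0],"delta_pos":[0,0,0.07],"gripper":0.2}]'|egrep 'pos|force'; done
```

```text
tool_pos: [0.545, 0.1928, 0.1617]
contact_force: [-1.5, 4.1, 4.3]
tool_pos: [0.5449, 0.1927, 0.1592]
contact_force: [-2.4, 2.5, 4.7]
tool_pos: [0.5449, 0.1926, 0.1569]
contact_force: [-2.0, 3.3, 3.9]
tool_pos: [0.5448, 0.1925, 0.1547]
contact_force: [-1.5, 3.9, 3.7]
tool_pos: [0.5448, 0.1925, 0.1525]
contact_force: [-1.6, 2.3, 2.1]
```

```bash
for i in 1 2 3; do python3 -m crank '[{"angular":[0,0,0],"delta_pos":[0,0,0.04],"gripper":0.2}]'|egrep 'pos|force'; done
```

```text
tool_pos: [0.5447, 0.1925, 0.1511]
contact_force: [-1.5, 2.7, 4.6]
tool_pos: [0.5449, 0.1925, 0.1508]
contact_force: [-2.6, 2.1, 7.0]
tool_pos: [0.5451, 0.1925, 0.1501]
contact_force: [-4.2, 2.8, 6.6]
```

```bash
for i in 1 2 3; do python3 -m crank '[{"angular":[0,0,0],"delta_pos":[0,0,0.04],"gripper":0.2}]'|egrep 'pos|force'; done
python3 - <<'E'
from h import *
g=grab_frame('scene')[90:180,250:350];cv2.imwrite('pics/i1.png',cv2.resize(g,None,fx=6,fy=6,interpolation=3)[:,:,::-1])
E
```

```text
tool_pos: [0.5448, 0.1925, 0.1483]
contact_force: [-1.9, 2.7, 2.5]
tool_pos: [0.5451, 0.1925, 0.1478]
contact_force: [-4.5, 1.5, 12.2]
tool_pos: [0.5453, 0.1926, 0.1477]
contact_force: [-6.6, 1.5, 15.9]
```

View pics/i1.png

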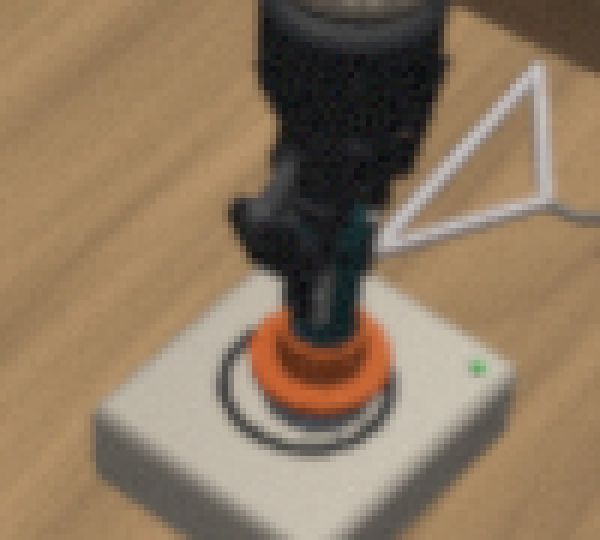

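The sleeve has sprung up: the flange is higher (crop about 320,360) and the tube is showing under it. The force rise to 16 N shows the collar on the rim. I let go and move away.

```bash
python3 -m crank '[{"angular":[0,0,0],"delta_pos":[0,0,-0.05],"gripper":0.2},{"angular":[0,0,0],"delta_pos":[0,0,0],"gripper":0.7},{"angular":[0,0,0],"delta_pos":[0,0,0],"gripper":0.7},{"angular":[0,0,0],"delta_pos":[0,0,0],"gripper":0.7},{"angular":[0,0,0],"delta_pos":[0,0,-0.3],"gripper":0.7},{"angular":[0,0,0],"delta_pos":[0,0,-1],"gripper":0.7},{"angular":[0,0,0],"delta_pos":[0,0,-1],"gripper":0.7},{"angular":[0,0,0],"delta_pos":[0,0,-1],"gripper":0.7},{"angular":[0,0,0],"delta_pos":[0,0,-1],"gripper":0.7},{"angular":[0,0,0],"delta_pos":[1,0,0],"gripper":0.7},{"angular":[0,0,0],"delta_pos":[1,0,0],"gripper":0.7},{"angular":[0,0,0],"delta_pos":[1,0,0],"gripper":0.7}]'
python3 -m crank '[{"angular":[0,0,0],"delta_pos":[1,1,0],"gripper":0.7},{"angular":[0,0,0],"delta_pos":[1,1,0],"gripper":0.7},{"angular":[0,0,0],"delta_pos":[0,1,0],"gripper":0.7},{"angular":[0,0,0],"delta_pos":[0,1,0],"gripper":0.7},{"angular":[0,0,0],"delta_pos":[0,1,0],"gripper":0.7},{"angular":[0,0,0],"delta_pos":[0,0,0],"gripper":0.7}]'
python3 - <<'E'
from h import *
f=grab_frame('scene');cv2.imwrite('pics/j0.png',f[:,:,::-1])
g=f[90:180,250:350];cv2.imwrite('pics/j1.png',cv2.resize(g,None,fx=6,fy=6,interpolation=3)[:,:,::-1])
g=grab_frame('top')[200:290,170:270];cv2.imwrite('pics/j2.png',cv2.resize(g,None,fx=6,fy=6,interpolation=3)[:,:,::-1])
F=lambda p:((proj('scene',p)[0]-[250,90]+.5)*6-.5).round(1)
for z in(.066,.070,.0785):print(z,'top',F([.5445,.1925,z+.116]),'collar',F([.5445,.1925,z+.042]))
E
```

```text
time: 27.08
tool_pos: [0.454, 0.1924, 0.2768]
tool_rot: [0.001, -0.0, 1.0, 0.0]
contact_force: [-0.2, 0.3, 0.1]
gripper_width: 0.699
time: 27.82
tool_pos: [0.3945, 0.3436, 0.2765]
tool_rot: [0.0, -0.001, 1.0, 0.0]
contact_force: [-0.1, 0.3, -0.1]
gripper_width: 0.697
0.066 top [333.1 206.4] collar [323.  321.4]
0.07 top [333.6 199.8] collar [323.5 315.5]
0.0785 top [334.9 185.6] collar [324.6 302.9]
```

View pics/j1.png

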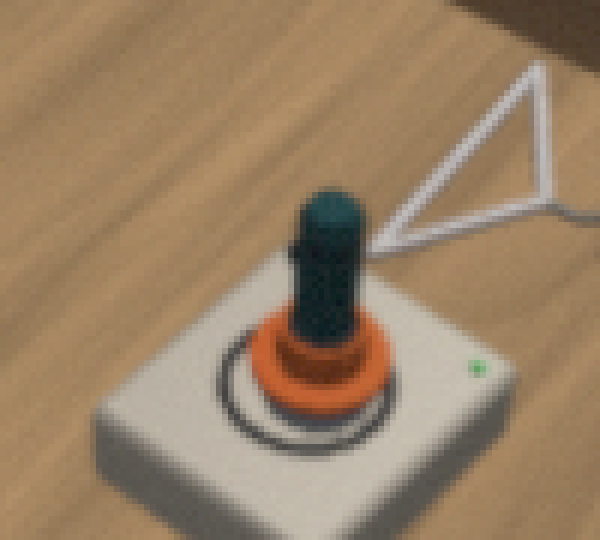

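View pics/j0.png

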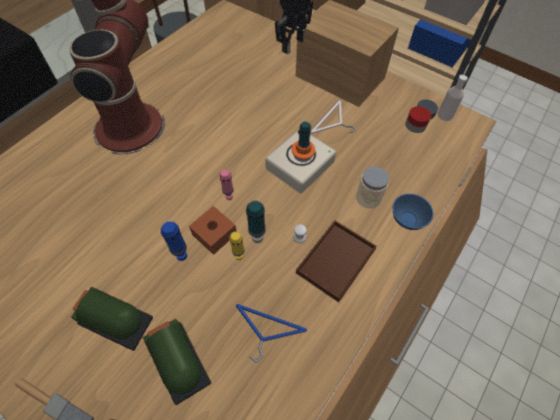

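View pics/j2.png

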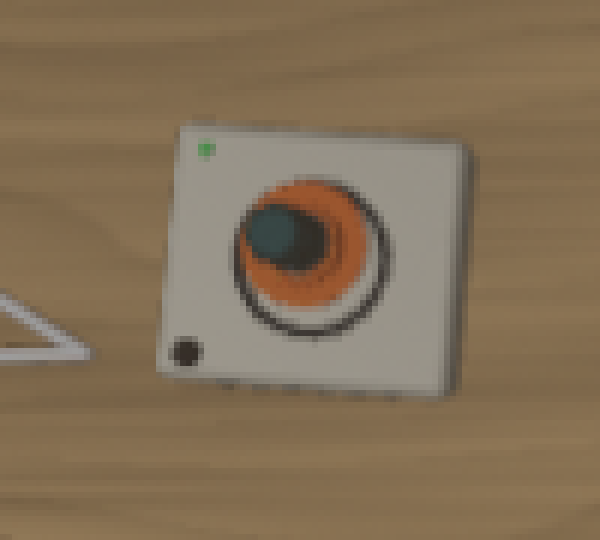

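The nozzle stands upright in the coupler, top at crop (333,208) against about (333,206) predicted for a home height of 0.066 m. The orange sleeve is up round the collar, the other things look unmoved, and the gripper is clear. I hand in.

```bash
python3 -c "
from plant import *
print(job_done())"
```

```text
the job is handed in; nothing more can be done
None
```

The nozzle is locked in the coupler, and I handed the job in after about 28 s of the 61 s allowed. No verdict is reported back.

- **Sleeve:** I pinched the ring along y and then x to find the coupler, and pushed it 12.3 mm to its end stop, at up to about 25 N. After I let go, a picture showed it staying down by itself.
- **Nozzle:** I took the teal nozzle from the cedar stand, the smaller of the two teal ones. I pinched it in both directions first so that it sat centred in the gripper.
- **Insertion:** I lowered the plug in steps of about 1–3 mm. The wrist force was about 5 N at the locking balls, 7 N at the disc, and 16 N when the collar met the rim, against the 40 N limit.
- **Last checks:** The sleeve had sprung up and the nozzle stood upright. From the image, its lower end is about 66–67 mm above the bench. The gripper was open and clear, with about zero contact force, and the other things looked unmoved in the pictures.

**What disagreed:**
- The coupler slid about 3–4 mm along x while I pushed the sleeve. I measured it again before inserting, and by my estimate it was still about 5 mm from the port point (limit 12 mm).
- The camera estimate of the rim height varied between 102 and 107 mm. I went by feel instead; the point where the balls met the plug puts the rim at about 105 mm.

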